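Set the furnace power selector by counting clicks

TASK

On the grey furnace console, first turn the black knob counter-clockwise to its end stop, then clockwise exactly four clicks from the stop, never on into a fifth; count them by feel, because the coupling under the knob is worn and has play. Then press the green start button fully down and let it come back up. Handle knob and button gently, leave the things standing around where they are, and let go at the end.

Things in the scene. Friction and masses are not known exactly. Their poses are not given: they have to be found in the camera images.
- console: Grey desk-type furnace console, 220 (x) x 300 (y) x 80 mm high, fixed. Origin: centre of its underside, +z up, robot's side is -x. On its flat top: black knob at (-20, 65) mm, green start button at (-30, -85) mm, a loose white crucible (40 mm wide, 36 mm high) at about (47, -108) mm, flat meters 6 mm high along the far edge. The knob's switch starts on click 1 or 2 from its stop.
- knob: Round black fluted knob, 42 mm across, side wall 4 to 32 mm above the console's top. Origin on its axis, level with the console's top; turns about z, clockwise from above = up. A worn coupling gives free play of unknown width (0.05 to 1.0 rad, new each time) between knob and switch, almost no torque. It is taken up again after a reversal. The knob stays where it is released.
- knob_axis (a point): Point on the knob's fixed vertical axis, centre of its top, 112 mm above the bench. Clicks are 0.393 rad apart. Clockwise, over 0.2 rad the torque about the axis climbs to about 0.12 N m and fades; then the switch snaps on, ahead of the knob as far as the play allows; the next climb is 0.2 rad on. Turning back, clicks feel weaker; the stop takes all (0.2 N m and more) until 15 N pads slip.
- flag_mark (a point): Small orange flag, 2 mm wide, in a black slot on the console's top near its robot-side edge, driven by the switch itself, only 0.8 mm per click. In the console's frame its y is 65.0 mm at the stop, less 0.8 mm per clockwise click (61.8 mm on click 4); x = -78 mm.
- start (a joint): Travel of the green spring-return start button, 0 (up) to 0.006 m (fully down); fully down takes about 5 N.
- start_top (a point): Centre of the top face of the green start button, 26 mm across, 22 mm above the console's top, in a black housing 42 mm across; press straight down.
- crucible_a: Loose white crucible, 40 mm wide, 36 mm high, standing on the console near its far right corner. Bystander. Origin under its centre.
- crucible_b: Loose white crucible, 40 mm wide, 36 mm high, on the bench to the left. Bystander. Origin under its centre.
- crucible_c: Loose white crucible like the others, on the bench to the left. Bystander. Origin under its centre.
- mug: Steel mug, 90 mm wide, 85 mm high, on the bench to the right. Bystander. Origin under its centre.
- jar: Amber jar with steel lid, 70 mm wide, 85 mm high, on the bench to the left. Bystander. Origin under its centre.
- calculator: Black calculator, 140 x 78 x 14 mm, on the bench near right. Bystander. Origin under its centre.
- tongs: Steel crucible tongs, 255 mm long, lying on the bench to the left. Bystander. Origin under their middle.

How it is judged (in metres and radians):
On the way, in this order (a step that is already met when the one before it is completed fails the run):
1. the knob's switch is back at its counter-clockwise end stop (y of flag_mark in the frame of console above 0.0647 m), for 0.1 s.
2. the switch stands on the fourth click from the stop (y of flag_mark in the frame of console between 0.0615 and 0.0621 m), for 0.2 s.
3. with the switch on the fourth click, the start button is fully down (all of step 2 and value of joint start above 0.005 m), for 0.1 s.
At the end, for the whole second after the job is handed in: The switch rests on the fourth click from its stop (flag within 0.3 mm of its place for click 4), the start button has been pressed and is up again (less than 1 mm down), the robot has let go of the knob (all of step 2 and value of joint start below 0.001 m and contact force between anything else and knob below 0.5 N); the robot touches nothing.
It fails at once if the knob is turned on into a fifth click (y of flag_mark in the frame of console below 0.0613 m).
It fails at once if the knob is pressed or squeezed roughly (contact force between anything else and knob above 90 N).
It fails at once if the start button is pressed roughly (contact force between anything else and start_c0 above 30 N).
It fails at once if something standing around is pushed away or tipped (distance of any of crucible_a, crucible_b, crucible_c, mug, jar, calculator, tongs from where it was at the start of the episode above 0.02 m or angle between any of crucible_a, crucible_b, crucible_c, mug, jar, calculator, tongs's own z axis and vertical above 0.35 rad).
It also fails if it takes over 72 s, if anything falls off the work surface, if the arm or the gripper's body presses on something with over 40 N, if the wrist force passes 120 N, or if a joint passes its speed limit or range.

ROBOT

A 7-joint arm with a two-finger parallel gripper is mounted at the origin on the work surface. World frame = base frame: x ahead of the robot, y to its left, z up, the work surface at z = 0. Lengths are in mm, angles in rad, forces in N, time in s.
With the tool pointing down it reaches from about 400 to 900 mm from the base axis. Payload 5.5 kg.
Tool frame: the origin (TCP) lies between the finger pads; the fingertips stand 14 mm ahead of it and the grasp point (between the pads) lies 5 mm behind it (bot.tcp_to_tips is the distance from the TCP to the fingertips, in mm); z points along the fingers, y is the line along which they close (so a half turn about z gives the same grasp; the last joint's range is limited). The gripper opens to 92 mm and grips with 3 to 60 N. Pads are 19 mm wide; open, the fingers measure 130 mm over their backs; the gripper's body (75 mm by 190 mm) begins 47 mm behind the grasp point.
Start: joints at [-0.964, 0.501, -0.427, 1.55, 0.221, 1.138, -0.21], TCP at [219.056, 611.975, 240.729] pointing down, gripper open.
Joint ranges: [-2.88, 2.88], [-0.31, 2.03], [-1.54, 1.56], [0.2, 2.42], [-1.41, 4.55], [0.19, 2.02], [-2.57, 2.57]. Speed limits (rad/s): [2.57, 2.57, 3.14, 3.14, 3.14, 3.14, 3.14].

INTERFACE

Orientations are given as [roll, pitch, yaw] about the fixed x, y, z axes, in that order (R = Rz(yaw) Ry(pitch) Rx(roll)).
In Python, from bench import bot, hand, kinematics, cams, order gives the robot as it stands. Calls block until the motion is done:
- bot.move_ptp(position, orientation): joint-space move of the TCP to a pose.
- bot.line_to(position, frame=None, velocity=150, max_force=None): straight line of the TCP; frame=None keeps the orientation; velocity is the mean speed in mm/s. With max_force (N) it stops when the force on the tool has changed by that much, and returns True; else False.
- bot.movej(angles): joint-space move.
- hand.open_gripper() and hand.grasp(force=None): open the fingers fully, or close them until they stop; force is the grip in N (None keeps the last).
- bot.hold(seconds).
- kinematics.solve_ik(position, orientation): joint angles nearest the present ones, or None.
- cams.grab_frame(name): name is "scene" or "top" or "wrist"; returns the picture (400x640x3 uint8, blue, green, red); there is no depth.
- cams.calibration(name): a dict with "camera_matrix" (3x3 intrinsics, pixels), "position" and "attitude" of the camera in the world; the wrist camera has in their place "tool_from_camera" (4x4, takes a point from camera to tool coordinates, whose origin is the TCP and whose axes are the flange's). Camera axes: x right, y down, z forward; pixel columns grow to the right and rows downward; lengths in mm; the calibration is good to about 2 mm. A picture is of the moment at which its call begins: read the wrist's pose just before it. calibration takes no time and is no camera call.
A pose or a line that the arm cannot do raises bot.MotionError and nothing moves.
- order.finish_job(): hands the job in; it is judged then, once.
Readings, each from a call of its own:
- bot.read_time(): time.
- bot.read_q(): joint angles.
- bot.read_qd(): joint speeds.
- bot.read_effort(): joint torques, N m.
- bot.read_position(): TCP position.
- bot.read_tool_rot(): TCP orientation.
- bot.read_wrist_force(): force on the tool from outside, world axes, zero at the start.
- bot.read_moment(): the same for the moment, N m.
- bot.read_grip_width(): opening from 0.0 (shut) to 1.0 (fully open).
- bot.read_grip_force(): force on a finger pad.
Only numpy, scipy, OpenCV 4.12 (cv2) and the standard library are available. Lean on these libraries where they do the work, as an engineer would, in place of code of your own. Each camera call takes 0.05 s, during which the arm holds its last target. There are 200 camera calls.

## Working session

There is one attempt and no reset: what is moved stays moved. The work goes in short steps, each a Python script; the robot and the scene stay as the last script left them, time stands still between calls to the robot, and variables do not carry over. Pictures are saved under pics/ and viewed, at most 10 in all, crops included, and the job is handed in when it is done.

```bash
mkdir -p pics; ls; python3 - <<'E'
from bench import bot,cams
import cv2
for n in("scene","top"):
    cv2.imwrite(f"pics/{n}0.png",cams.grab_frame(n)); c=cams.calibration(n); print(n,c)
print(cams.calibration("wrist"),bot.read_tool_rot(),bot.read_time())
E
```

```text
pics
scene {'camera_matrix': array([[467.59026467,   0.        , 319.75852757],
       [  0.        , 467.59026467, 198.02618674],
       [  0.        ,   0.        ,   1.        ]]), 'position': array([1270.95954426,  931.5629651 ,  848.02564682]), 'attitude': array([-2.13739679,  0.02333331,  2.41296941])}
top {'camera_matrix': array([[361.75242716,   0.        , 323.90536276],
       [  0.        , 361.75242716, 193.56794208],
       [  0.        ,   0.        ,   1.        ]]), 'position': array([ 318.49659959,    4.59943947, 1026.75487974]), 'attitude': array([-2.9643035 ,  0.04148727, -1.59388605])}
{'camera_matrix': array([[354.11663699,   0.        , 321.85401555],
       [  0.        , 354.11663699, 198.6261044 ],
       [  0.        ,   0.        ,   1.        ]]), 'tool_from_camera': array([[ 5.87353609e-04, -9.63166972e-01, -2.68903401e-01,
         7.08676131e+01],
       [ 9.99999748e-01,  6.72953473e-04, -2.26152207e-04,
        -1.78012412e-01],
       [ 3.98781814e-04, -2.68903200e-01,  9.63167125e-01,
        -1.45205693e+02],
       [ 0.00000000e+00,  0.00000000e+00,  0.00000000e+00,
         1.00000000e+00]])} [-3.13977969e+00 -8.98455687e-05  2.79781094e+00] 0.1
```

View pics/top0.png

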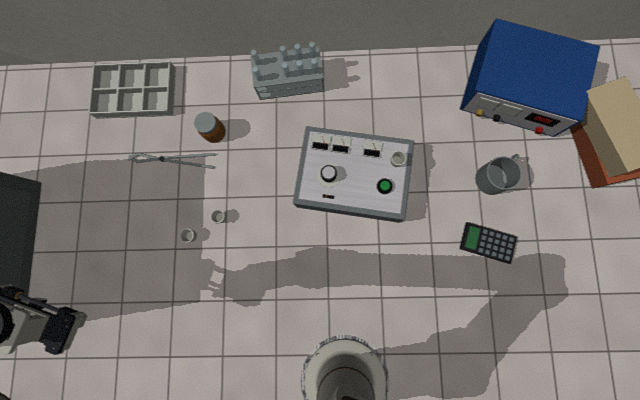

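View pics/scene0.png

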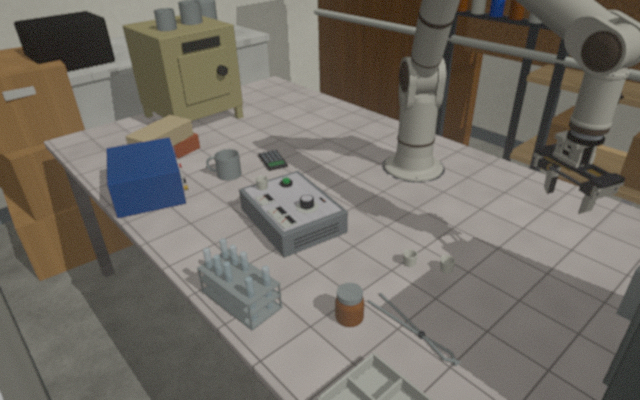

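The top view shows the console at about (355,173), the knob at (329,173), the green button at (385,186) and the flag slot at (328,196). The scene view agrees: nothing is close to the knob, and crucible_a sits beyond the button. I'll take a coarse fix from this, then look with the wrist camera.

```bash
cat > h.py <<'E'
from bench import bot,hand,kinematics,cams,order
import numpy as np,cv2
from scipy.spatial.transform import Rotation as R
def cam(name):
    c=cams.calibration(name);K=c["camera_matrix"]
    if name!="wrist": return K,R.from_euler("xyz",c["attitude"]).as_matrix(),np.array(c["position"])
    T=c["tool_from_camera"];Rt=R.from_euler("xyz",bot.read_tool_rot()).as_matrix();p=np.array(bot.read_position())
    return K,Rt@T[:3,:3],p+Rt@T[:3,3]
def cast(C,uv,z):
    K,Rc,p=C;d=Rc@np.linalg.solve(K,[uv[0],uv[1],1.]);return p+d*(z-p[2])/d[2]
def proj(C,P):
    K,Rc,p=C;q=K@(Rc.T@(np.array(P)-p));return q[:2]/q[2]
def green(im):
    h=cv2.cvtColor(im,cv2.COLOR_BGR2HSV);m=cv2.inRange(h,(45,100,40),(85,255,255))
    n,l,s,c=cv2.connectedComponentsWithStats(m);return [(s[i][4],c[i]) for i in range(1,n) if s[i][4]>40]
E
python3 - <<'E'
from h import *
C=cam("top");im=cams.grab_frame("top")
for a,c in green(im): print(a,c,cast(C,c,102))
k=cast(C,(329,173),112);print("knob",k)
f=cast(C,(328,196),80);print("slot",f)
# wrist view above console, camera x offset along tool x
for yaw in (0,-0.1,-.2,.1,.2,np.pi):
    print(yaw,kinematics.solve_ik([560,0,330],[np.pi,0,yaw]))
E
```

```text
86 [384.72093023 185.23255814] [ 502.29613647 -119.03413677  102.        ]
242 [472.26446281 237.39669421] [ 362.4716388  -329.58549796  102.        ]
knob [537.19509969  24.29054617 112.        ]
slot [482.24067986  29.23905217  80.        ]
0 [-0.25532133  0.23352423  0.2485223   1.69026398 -0.06053112  1.22531682
 -1.56355631]
-0.1 [-0.2694792   0.23408651  0.26559487  1.69074033 -0.06475177  1.22536085
 -1.65964881]
-0.2 [-0.28484154  0.23476885  0.28414572  1.69125509 -0.06935956  1.22542752
 -1.75537514]
0.1 [-0.24266514  0.23307459  0.23327833  1.68983666 -0.05677691  1.22529129
 -1.4670261 ]
0.2 [-0.23185646  0.23272958  0.22027188  1.68947065 -0.05358331  1.22527963
 -1.3699733 ]
3.141592653589793 [ 0.00992791  0.2337531  -0.06926921  1.68112214  0.01702746  1.22730384
  1.50759814]
```

```bash
python3 - <<'E'
from h import *
t=bot.read_time();bot.move_ptp([520,-40,200],[np.pi,0,np.pi-.173]);print(bot.read_time()-t)
C=cam("wrist");im=cams.grab_frame("wrist");cv2.imwrite("pics/w0.png",im)
np.savez("pics/w0.npz",K=C[0],R=C[1],p=C[2])
for a,c in green(im): print(a,c,cast(C,c,102))
print(bot.read_q(),proj(C,[537,24,112]),proj(C,[482,29,80]))
# timing of small q7 moves
q=np.array(bot.read_q())
t=bot.read_time();q[6]+=.03;bot.movej(q);print("dt",bot.read_time()-t)
t=bot.read_time();q[6]-=.1;bot.movej(q);print("dt",bot.read_time()-t)
print(bot.read_q()-q,bot.read_moment(),bot.read_wrist_force())
E
```

```text
2.5500000000000003
956 [208.19560669 200.14958159] [ 504.52350119 -118.96803695  102.        ]
[ 0.03494247  0.28850455 -0.01362748  1.92343458  0.00440871  0.9296162
  1.41878531] [416.06074506 214.81123071] [404.30364428 130.29850758]
dt 0.25
dt 0.25
[-2.14034193e-04  3.45558307e-05 -3.67054970e-05 -5.46140891e-05
  2.74565462e-05 -2.20557474e-05  2.06184455e-03] [-0.03214076  0.03288944 -0.04790035] [-0.84413302  0.03558642 -1.6248402 ]
```

View pics/w0.png

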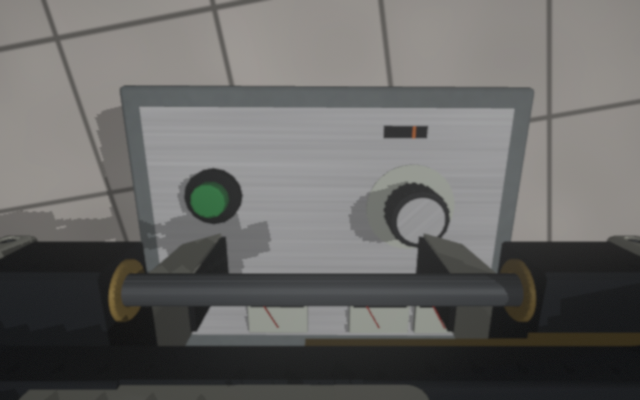

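The wrist view shows the button top at (208,200), the knob's light top disc at (422,221), the slot spanning columns 384–428 at row 131, and the orange flag at about (414,131).

```bash
cat >> h.py <<'E'
def flag(im,C,w=25):
    """orange flag centroid -> world point at z=80"""
    h=cv2.cvtColor(im,cv2.COLOR_BGR2HSV).astype(int);u,v=proj(C,FL).round().astype(int)
    sub=im[v-w:v+w,u-2*w:u+2*w].astype(float);s=np.clip(sub[...,2]-sub[...,0]-25,0,None)
    s[s<.3*s.max()]=0
    V,U=np.mgrid[v-w:v+w,u-2*w:u+2*w];return np.array([(U*s).sum(),(V*s).sum()])/s.sum()
FL=[482,29,80]
E
python3 - <<'E'
from h import *
d=np.load("pics/w0.npz");C=(d["K"],d["R"],d["p"]);im=cv2.imread("pics/w0.png")
g=cv2.cvtColor(im,cv2.COLOR_BGR2GRAY)
b=cv2.HoughCircles(cv2.medianBlur(g[180:260,380:470],3),cv2.HOUGH_GRADIENT,1,50,param1=80,param2=10,minRadius=20,maxRadius=35);print("hough",b)
m=(g[180:250,380:460]>140).astype(np.uint8);n,l,s,c=cv2.connectedComponentsWithStats(m)
for i in range(1,n):
    if s[i][4]>100: print(s[i],c[i]+[380,180],cast(C,c[i]+[380,180],112))
print(g[222,385:460]);print(g[195:250,422])
B=cast(C,green(im)[0][1],102)
f=flag(im,C);F=cast(C,f,80);print("flag",f,F,"btn",B)
print(im[131,380:432].tolist())
E
```

```text
hough [[[32.5 30.5 28.8]]]
[   0    0   80   62 1099] [441.83257507 199.83803458] [529.24410246  42.45408636 112.        ]
[  18   20   45   42 1371] [420.23632385 218.87673231] [540.45687539  26.56402717 112.        ]
[  0  61  36   9 202] [393.56930693 246.03960396] [557.56010442   5.93654511 112.        ]
[ 96  77  59  50  48  48  50  52  52  53  60  87 120 140 147 149 149 150
 149 147 146 145 144 144 145 146 147 146 146 146 145 145 145 145 145 146
 146 148 149 150 149 150 149 148 147 147 148 147 147 147 146 146 146 147
 146 147 147 146 138 114  81  60  58  76 107 133 146 149 149 149 150 150
 150 150 150]
[ 55  60  85 119 139 146 148 149 150 150 150 149 147 146 145 146 146 146
 147 147 146 145 146 146 146 146 146 148 149 149 149 148 148 147 147 147
 146 144 140 136 127 105  75  52  45  44  45  43  43  44  44  43  42  43
  43]
flag [413.57142857 131.9467033 ] [484.35814335  35.61739614  80.        ] btn [ 504.52350119 -118.96803695  102.        ]
[[153, 152, 152], [152, 150, 150], [142, 140, 140], [115, 114, 114], [78, 78, 78], [57, 56, 56], [51, 51, 51], [51, 51, 51], [51, 50, 51], [51, 50, 51], [50, 50, 50], [50, 50, 50], [51, 50, 50], [51, 50, 50], [50, 50, 50], [51, 50, 50], [50, 50, 49], [50, 50, 50], [51, 51, 50], [50, 50, 50], [50, 50, 50], [50, 50, 50], [50, 49, 50], [51, 50, 50], [50, 50, 50], [51, 50, 50], [50, 49, 49], [50, 50, 50], [51, 51, 51], [50, 50, 50], [51, 51, 53], [51, 56, 72], [53, 70, 105], [57, 84, 134], [57, 86, 139], [55, 76, 116], [52, 61, 81], [51, 52, 57], [50, 50, 51], [51, 51, 50], [50, 50, 50], [51, 51, 50], [51, 50, 51], [51, 51, 50], [51, 51, 51], [55, 55, 54], [75, 74, 74], [108, 107, 108], [136, 135, 135], [149, 148, 148], [152, 152, 151], [153, 152, 152]]
```

```bash
python3 - <<'E'
from h import *
K=[540,26.5];yaw=1.571+.3
bot.move_ptp([*K,160],[np.pi,0,yaw]);print(bot.read_time(),bot.read_q())
print(bot.line_to([*K,101],velocity=80,max_force=8),bot.read_position(),bot.read_time())
print(bot.read_wrist_force(),bot.read_moment())
hand.grasp(15);print(bot.read_grip_width()*92,bot.read_grip_force(),bot.read_wrist_force(),bot.read_moment(),bot.read_position(),bot.read_time())
cv2.imwrite("pics/w1.png",cams.grab_frame("wrist"))
E
```

```text
4.2667 [-0.20512088  0.37317589  0.1301054   1.91520814 -0.06233263  0.85710276
  0.25921437]
False [540.38987803  26.50193677 101.27540405] 5.1583
[ 0.4740415   0.46455308 -0.17060813] [-0.12942417 -0.00188971 -0.01153484]
41.66285424198777 14.99969869852066 [ 0.51082504  0.70620504 -0.2496715 ] [-0.04565134 -0.00978719  0.00836115] [540.1197477   26.53502979 101.04748101] 6.0
```

View pics/w1.png

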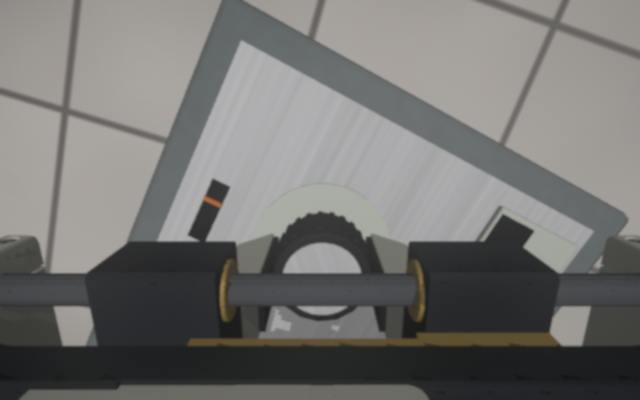

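The fingers hold the knob centred (width 41.7 mm, side force under 1 N), and the orange flag in its slot is visible at (212,201). Next I turn CCW to the stop while logging the moment.

```bash
python3 - <<'E'
from h import *
q=np.array(bot.read_q());q0=q[6];log=[]
m0=bot.read_moment()[2]
while q[6]-q0<2.1:
    q[6]+=.05;bot.movej(q)
    m=bot.read_moment()[2]-m0;log.append((round(q[6],2),round(m,3)))
    if abs(m)>.17: break
print(*log);print(bot.read_wrist_force(),bot.read_q()[6],bot.read_time())
cv2.imwrite("pics/w2.png",cams.grab_frame("wrist"))
E
```

```text
(np.float64(0.32), np.float64(-0.096)) (np.float64(0.37), np.float64(-0.045)) (np.float64(0.42), np.float64(-0.007)) (np.float64(0.47), np.float64(0.024)) (np.float64(0.52), np.float64(-0.066)) (np.float64(0.57), np.float64(0.02)) (np.float64(0.62), np.float64(-0.012)) (np.float64(0.67), np.float64(0.021)) (np.float64(0.72), np.float64(-0.06)) (np.float64(0.77), np.float64(-0.052)) (np.float64(0.82), np.float64(-0.046)) (np.float64(0.87), np.float64(0.024)) (np.float64(0.92), np.float64(0.049)) (np.float64(0.97), np.float64(0.052)) (np.float64(1.02), np.float64(0.029)) (np.float64(1.07), np.float64(-0.045)) (np.float64(1.12), np.float64(-0.226))
[ 4.39478748  2.60176475 -2.65432942] 1.1178407831636747 10.3
```

View pics/w2.png

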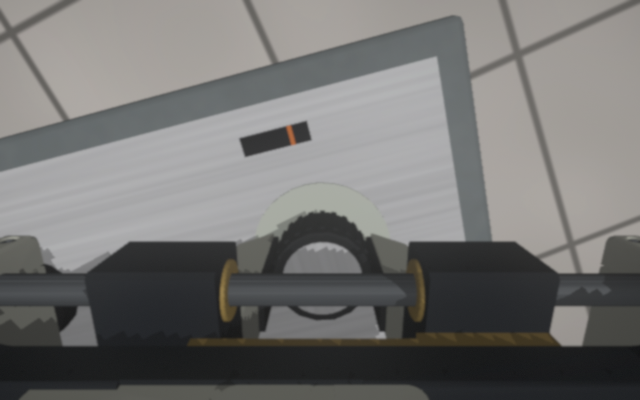

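The flag is at (292,134) near the right (+y) end of its slot. I'll confirm the stop with averaged torque and measure the flag relative to the slot.

```bash
cat >> h.py <<'E'
def slotfrac(im,guess):
    """distance of flag from the slot's +y end divided by slot width and length, fraction along slot (near->?)"""
    S=4;u,v=guess;w=50
    x0,y0=max(u-w,0),max(v-w,0)
    sub=cv2.resize(im[y0:v+w,x0:u+w],None,fx=S,fy=S,interpolation=cv2.INTER_CUBIC)
    d=(sub[...,0]<100).astype(np.uint8)   # blue channel: flag and slot both dark
    n,l,s,c=cv2.connectedComponentsWithStats(d)
    sc=sub.astype(float);o=np.clip(sc[...,2]-sc[...,0]-20,0,None);V,U=np.mgrid[:o.shape[0],:o.shape[1]]
    o[l==0]=0
    i=np.bincount(l.ravel(),o.ravel()).argmax();o[l!=i]=0
    fp=np.array([(U*o).sum(),(V*o).sum()])/o.sum()
    r=cv2.minAreaRect(np.argwhere(l==i)[:,::-1].astype(np.float32));b=cv2.boxPoints(r)
    e=[b[(k+1)%4]-b[k] for k in range(2)];e=max(e,key=np.linalg.norm);L=np.linalg.norm(e);e=e/L
    ctr=np.array(r[0]);return (fp-ctr)@e/L, L/S, min(r[1])/S, fp/S+[x0,y0]
def mz(n=8,dt=.03):
    a=[]
    for _ in range(n): bot.hold(dt);a.append(bot.read_moment()[2])
    return np.mean(a)
E
python3 - <<'E'
from h import *
for f,g in (("w0",(405,131)),("w1",(210,210)),("w2",(276,138))):
    print(f,slotfrac(cv2.imread(f"pics/{f}.png"),g))
t=bot.read_time();print("m",mz(),bot.read_time()-t)
q=np.array(bot.read_q());print(q[6])
q[6]=1.17
bot.movej(q);print("m",mz(),bot.read_q()[6])
q[6]=1.21
bot.movej(q);print("m",mz(),bot.read_q()[6],bot.read_time())
for k in range(2): im=cams.grab_frame("wrist");print(slotfrac(im,(272,135)))
cv2.imwrite("pics/w3.png",im)
E
```

```text
w0 (np.float64(0.19181316047953553), np.float32(43.706455), 12.057353973388672, array([413.99021646, 132.26032399]))
w1 (np.float64(-0.22281085955812233), np.float32(80.0), 78.25, array([212.50483276, 201.92513124]))
w2 (np.float64(0.23378959172389915), np.float32(68.65607), 19.12689781188965, array([290.94416767, 135.07651757]))
m -0.318181484490837 0.26670000000000016
1.119002236142153
m -0.3066120374852107 1.1692480959683533
m -0.3340443242724375 1.2095117143803609 11.65
(np.float64(0.23704058170130557), np.float32(68.9325), 19.088699340820312, array([302.48418672, 132.95341759]))
(np.float64(0.23732391930237076), np.float32(68.91348), 19.146474838256836, array([302.50294873, 132.90692291]))
```

The stop is confirmed: the averaged moment stays near −0.32 N m with the pads slipping, and the flag no longer moves. I'll regrip with more wrist range so the flag stays in view while I go clockwise.

```bash
cat >> h.py <<'E'
YAW=-.173;KN=np.array([540,26.5]);ex=np.array([np.cos(YAW),np.sin(YAW)]);ey=np.array([-np.sin(YAW),np.cos(YAW)])
ORG=KN+20*ex-65*ey
def flagy(im,C):
    """flag y in console frame, distance to slot's +y and -y ends (mm, nan-ish if hidden)"""
    P=ORG-78*ex+62*ey;u,v=proj(C,[*P,80]).round().astype(int);w=48;S=4
    x0,y0,y1=max(u-w,0),max(v-w,0),min(v+w,238)
    sub=cv2.resize(im[y0:y1,x0:u+w],None,fx=S,fy=S,interpolation=cv2.INTER_CUBIC).astype(float)
    o=np.clip(sub[...,2]-sub[...,0]-20,0,None);V,U=np.mgrid[:o.shape[0],:o.shape[1]]
    n,l=cv2.connectedComponents((sub[...,0]<100).astype(np.uint8));o[l==0]=0
    i=np.bincount(l.ravel(),o.ravel()).argmax();o[l!=i]=0
    if o.sum()==0: return np.full(3,np.nan)
    px=lambda a:(np.asarray(a,float)+.5)/S-.5+[x0,y0]
    con=lambda p:(cast(C,p,80)[:2]-ORG)@ey
    f=con(px(np.array([(U*o).sum(),(V*o).sum()])/o.sum()))
    cn=max(cv2.findContours((l==i).astype(np.uint8),cv2.RETR_EXTERNAL,cv2.CHAIN_APPROX_NONE)[0],key=len)[:,0]
    ys=np.array([con(px(c)) for c in cn]);return np.array([f,np.percentile(ys,95)-f,f-np.percentile(ys,5)])
def look():
    C=cam("wrist");return flagy(cams.grab_frame("wrist"),C)
def turn(qend,dq=.04,stop=None):
    q=np.array(bot.read_q());f0=None
    while q[6]-dq>qend:
        q[6]-=dq;bot.movej(q);m=mz(4,.02);f=look()
        print("%.2f m%.3f  y%.2f  d%.2f %.2f"%(q[6],m,*f))
        if f0 is None:f0=f[1]
        if stop and f[1]-f0>stop: break
    print(bot.read_time(),bot.read_wrist_force().round(1))
E
python3 - <<'E'
from h import *
print("before",look())
hand.open_gripper()
q=np.array(bot.read_q());q[6]=2.42;bot.movej(q);print(bot.read_position(),bot.read_time(),look(),mz())
hand.grasp(15);print(bot.read_time(),look(),mz())
turn(2.05,stop=.5)
E
```

```text
before [64.85181334  8.31107181 23.5366785 ]
[540.53471817  26.57181528 101.16614569] 13.8667 [66.58688978  7.86143162 24.2572692 ] 0.009610865802662006
15.025 [66.63930186  7.63081154 24.10057694] -0.012462566903657681
2.38 m0.001  y66.60  d7.70 24.05
2.34 m0.016  y66.50  d7.70 24.04
2.30 m-0.004  y66.49  d7.72 24.09
2.26 m-0.008  y66.44  d7.74 24.11
2.22 m-0.026  y66.40  d7.75 24.07
2.18 m-0.003  y66.36  d7.77 24.18
2.14 m-0.021  y66.34  d7.80 24.18
2.10 m-0.013  y66.30  d7.76 24.24
2.06 m0.016  y66.21  d7.85 24.16
18.6417 [-3.   1.6  3.2]
```

```bash
python3 - <<'E'
from h import *
turn(.4,dq=.045,stop=.5)
E
```

```text
2.02 m-0.014  y66.13  d7.89 24.11
1.97 m0.034  y66.05  d7.93 23.87
1.93 m0.075  y65.95  d8.01 23.75
1.88 m0.131  y65.81  d8.11 23.67
1.84 m0.106  y65.64  d8.23 23.48
1.79 m0.073  y65.39  d8.41 23.33
20.8417 [-2.4  0.7  3.2]
```

```bash
python3 - <<'E'
from h import *
turn(.93,dq=.04)
E
```

```text
1.75 m0.026  y64.91  d8.86 22.89
1.71 m-0.016  y64.89  d8.88 22.88
1.67 m-0.021  y64.79  d8.90 22.86
1.63 m-0.010  y64.74  d8.92 22.83
1.59 m0.042  y64.65  d8.96 22.82
1.55 m0.083  y64.55  d9.02 22.76
1.51 m0.133  y64.43  d9.08 22.69
1.47 m0.104  y64.29  d9.18 22.62
1.43 m0.100  y64.12  d9.30 22.48
1.39 m0.031  y63.85  d9.46 22.23
1.35 m-0.015  y63.39  d9.84 21.88
1.31 m0.003  y63.36  d9.90 21.89
1.27 m-0.012  y63.25  d9.97 21.85
1.23 m0.006  y63.21  d9.98 21.86
1.19 m0.025  y63.10  d10.03 21.82
1.15 m0.094  y63.04  d10.09 21.81
1.11 m0.120  y62.92  d10.18 21.73
1.07 m0.111  y62.78  d10.28 21.66
1.03 m0.084  y62.55  d10.44 21.50
0.99 m0.053  y62.36  d10.64 21.35
0.95 m0.006  y61.92  d11.02 20.93
28.5417 [-2.3 -1.6  3.3]
```

Compared with the stop image taken at the same wrist angle, the flag was on click 2 at q7=1.23, so it is now on click 3. The torque log also shows three climb-and-snap cycles. I expect the fourth snap near q7=0.57 and will stop right there.

```bash
python3 - <<'E'
from h import *
q=np.array(bot.read_q());q[6]=.95;p=None
while q[6]>.5:
    q[6]-=.04 if q[6]>.66 else .025;bot.movej(q);m=mz(4,.02);f=look();print("%.3f m%.3f y%.2f d%.2f %.2f"%(q[6],m,*f))
    if q[6]<.7 and p is not None and abs(f[0]-p)>.33 and m<.05: break
    p=f[0]
print(bot.read_time())
E
```

```text
0.910 m0.008 y61.85 d11.06 20.94
0.870 m0.019 y61.76 d11.10 20.90
0.830 m-0.033 y61.72 d11.14 20.89
0.790 m0.056 y61.63 d11.19 20.85
0.750 m0.082 y61.55 d11.25 20.81
0.710 m0.146 y61.43 d11.32 20.76
0.670 m0.097 y61.26 d11.47 20.65
0.630 m0.110 y61.14 d11.53 20.51
0.605 m0.025 y60.96 d11.71 20.41
0.580 m0.014 y60.60 d12.09 20.06
32.2083
```

Fourth snap felt. I'll release and check the flag at the same pose as the stop reference (q7=1.21).

```bash
python3 - <<'E'
from h import *
hand.open_gripper();q=np.array(bot.read_q());q[6]=1.21;bot.movej(q);C=cam("wrist");im=cams.grab_frame("wrist");cv2.imwrite("pics/w4.png",im)
print(flagy(im,C),slotfrac(im,(272,135)),bot.read_position(),bot.read_time(),bot.read_wrist_force())
E
```

```text
[61.50072308 11.78051539 20.36558133] (np.float64(0.13116996270086204), np.float32(69.72173), 19.809005737304688, array([295.10289359, 135.10651479])) [540.04597498  26.85382424 101.11823372] 33.8583 [ 0.10047318 -0.3286108  -0.21001337]
```

The flag moved 3.2–3.5 mm from its stop position, and two clicks gave 1.67 mm at the same pose, so this is click 4. Now I press the button.

```bash
python3 - <<'E'
from h import *
B=ORG-30*ex-85*ey;print(B);B=(B+[504.5,-119])/2
p=bot.read_position();bot.line_to([p[0],p[1],190],velocity=150)
bot.move_ptp([*B,160],[np.pi,0,np.pi+YAW]);hand.grasp(10)
print(bot.read_time(),bot.read_wrist_force())
bot.line_to([*B,119],velocity=80,max_force=8);f0=bot.read_wrist_force()[2]
for z in np.arange(118,106.5,-1):
    s=bot.line_to([*B,z],velocity=20,max_force=12);f=np.mean([bot.read_wrist_force()[2] for _ in range(3)]);print(z,bot.read_position()[2].round(2),(f-f0).round(2))
    if s or f-f0>11: break
bot.hold(.3);print(bot.read_wrist_force(),bot.read_position(),bot.read_time())
C=cam("wrist");im=cams.grab_frame("wrist");cv2.imwrite("pics/w5.png",im);print(flagy(im,C))
E
```

```text
[ 504.3285215  -119.53953445]
36.6917 [-0.41012362  0.59956821  0.1702135 ]
118.0 118.44 0.01
117.0 117.11 0.2
116.0 116.11 1.54
115.0 115.1 2.21
114.0 114.11 2.5
113.0 113.08 4.08
112.0 112.09 4.34
111.0 111.07 4.56
110.0 110.28 7.43
109.0 110.12 15.03
[-3.17403531  0.54024029 14.57477451] [ 504.68704113 -119.32679953  110.12177555] 40.15
[65.3350917   6.94557985 21.87622206]
```

View pics/w5.png

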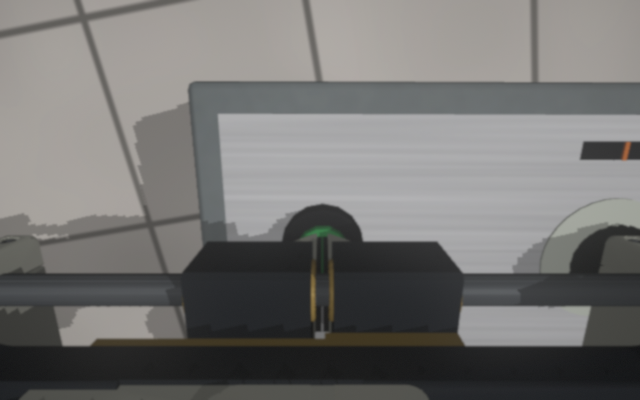

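The picture shows the closed fingers centred on the green button at (322,235). The force rose with the spring over 6 mm and then hit a hard stop at tip height 96 mm, so the button is fully down. Now I lift and check.

```bash
python3 - <<'E'
from h import *
p=bot.read_position();bot.line_to([p[0],p[1],200],velocity=100)
bot.move_ptp([520,-40,200],[np.pi,0,np.pi+YAW]);bot.hold(.3)
C=cam("wrist");im=cams.grab_frame("wrist");cv2.imwrite("pics/w6.png",im)
d=np.load("pics/w0.npz");print("start",flagy(cv2.imread("pics/w0.png"),(d["K"],d["R"],d["p"])),"now",flagy(im,C))
for a,c in green(im): print(a,c,cast(C,c,102))
print(bot.read_wrist_force(),bot.read_time())
E
```

```text
start [64.43233268  9.57005726 22.23137581] now [62.88629115 10.96992232 20.37617165]
959 [211.58602711 200.93326382] [ 504.65197225 -119.08271959  102.        ]
[-0.8579042  -0.02055235  0.27932755] 42.025
```

```bash
python3 -c "
from h import *
print(order.finish_job())"
```

```text
the job is handed in; nothing more can be done
None
```

I turned the knob back to its stop and then up exactly four clicks, pressed the start button fully down and let it back up, and handed the job in at about 42 s with the arm clear; the hand-in returned no verdict, but felt torque and camera both put the switch on click 4.

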